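Balance the miniature seesaw on its fulcrum

ROBOT

A 6-joint arm with a two-finger parallel gripper is mounted at the origin on the work surface. World frame = base frame: x ahead of the robot, y to its left, z up, the work surface at z = 0. Lengths are in m, angles in rad, forces in N, time in s.
With the tool pointing down it reaches from about 0.4 to 0.825 m from the base axis. Payload 7 kg.
Tool frame: the origin (TCP) lies at the very end of the fingers, on their centre line; the grasp point (between the pads) lies 19 mm behind it; z points along the fingers, y is the line along which they close (so a half turn about z gives the same grasp; the last joint's range is limited). The gripper opens to 88 mm and grips with 3 to 60 N. Pads are 19 mm wide; open, the fingers measure 130 mm over their backs; the gripper's body (78 mm by 193 mm) begins 47 mm behind the grasp point.
Start: joints at [-0.844, 0.359, 0.012, 0, -1.224, -0.288], TCP at [0.287, -0.611, 0.227] pointing down, gripper open.
Joint ranges: [-3.07, 3.07], [-1.43, 2.12], [-1.02, 1.25], [-3.03, 1.67], [-3.05, -0], [-3.03, 3.03]. Speed limits (rad/s): [2.39, 2.39, 3.01, 3.14, 3.14, 3.14].

INTERFACE

Orientations are given as [roll, pitch, yaw] about the fixed x, y, z axes, in that order (R = Rz(yaw) Ry(pitch) Rx(roll)).
In Python, from station import * gives the robot as it stands.
- The arm moves only by the tool servo_tool, never from a script. Its argument "moves" is a list of rows, each an object of numbers: "jaw": the opening, from 0 (shut) to 1 (fully open); "dx", "dy", "dz": the shift along the world's x, y, z in m; "roll": the turn about the world's z in degrees. A call has exactly 10 rows; each row shifts and turns the commanded pose from where the row before left it; what a row does not reach is not made up. A row lasts 1/8 s, in which the tool goes at most 62.5 mm and 10.7 degrees, less where a joint would pass 70% of its speed; a pose out of reach is approached as far as the arm can. A call with a gripper value outside its range is refused whole. The fingers move at their own pace and stop on an object; "newtons" is the grip in N (left out, the last holds). Time passes only in rows, so rows that do not move let the fingers close, or fill a call up. It gives the time, the measured TCP pose, the force, the opening and the grip force at its end, in the units of the state.
- get_state(): the state, without advancing time (a new reading comes with each control period).
- grab_frame(name): name is "scene" or "top"; returns (picture, depth): 400x640x3 uint8, red, green, blue; 400x640 float32, m along the optical axis (not along the pixel's ray), 0 where there is no reading.
- calibration(name): a dict with "intrinsics" (3x3 intrinsics, pixels), "R" (3x3) and "t" (3): a world point X has camera coordinates R X + t. Camera axes: x right, y down, z forward; pixel columns grow to the right and rows downward; lengths in m; the calibration is good to about 2 mm. A picture is of the moment at which its call begins. calibration takes no time and is no camera call.
- job_done(): hands the job in; it is judged then, once.
The state is a dict: "t": time; "q": joint angles; "qd": joint speeds; "joint_efforts": joint torques, N m; "eef_pos": TCP position; "ee_rot": TCP orientation; "force": force on the tool from outside, world axes, zero at the start; "moment": the same for the moment, N m; "width": finger opening in m; "gripper_force": force on a finger pad.
Only numpy, scipy, OpenCV 4.12 (cv2) and the standard library are available. Lean on these libraries where they do the work, as an engineer would, in place of code of your own. Each camera call takes 0.05 s, during which the arm holds its last target. There are 200 camera calls.

TASK

Pick up the miniature seesaw and set it gently across the narrow crown of the wooden fulcrum on the clamped base, lengthwise with the base, so that it balances there level on its own. The two riders are castings of unknown weight, so the balance point is seldom at the middle of the plank and has to be felt. Leave the other pieces on the bench where they are.

Things in the scene. Friction and masses are not known exactly. Their poses are not given: they have to be found in the camera images.
- seesaw: Bamboo plank 200 x 34 x 12 mm, about 60 g, with two riders glued on. Origin: centre of the plank's underside; x along it, y across, z up. Starts flat on the bench; can be pinched across its 34 mm width between the riders. With riders 0.16 to 0.56 kg; its centre of mass is on the plank's long axis, up to 45 mm either side of the middle, unknown (weight and wrist moment once lifted reveal it).
- rabbit: Pink resin rabbit glued on the plank 80 mm from the middle, at the +x end: 31 mm across, 56 mm above the plank. Weighted with metal inside: weighs 50 to 250 g, unknown. Origin: centre of its underside, on the plank's top.
- mailbox: Tin mailbox on a short post glued on the plank 80 mm from the middle, at the -x end: 30 mm long, 26 mm wide, 53 mm above the plank. Weighted with metal inside: weighs 50 to 250 g, unknown. Origin: centre of its underside, on the plank's top.
- base: Fixed dark wooden base, 130 (x) x 90 (y) x 18 mm, held by a bronze toggle clamp at its -y edge (clamp reaches 123 mm from the base's middle, at most 45 mm high). In its middle stands a wooden fulcrum, 60 mm high from the bench, narrowing upward to a flat crown. Origin: centre of the underside; x is the direction the seesaw is to lie, either way round; z up.
- crown (a point): Centre of the fulcrum's flat crown, 60 mm above the bench: 12 mm wide along the base's x, 44 mm long along its y. Axes as the base. The seesaw balances only if its centre of mass is over these 12 mm, and is easily rocked off at the release if it was gripped far from its balance point (it twists in the fingers as it touches).
- carousel: Glazed ceramic carousel, 94 mm across, 116 mm tall; bystander. Origin: centre of the underside.
- globe: Glass globe shell, open upward, 94 mm across, 80 mm tall; bystander. Origin: centre of the underside.
- blank: Spare round dark wooden base, 100 mm across, 22 mm tall; bystander. Origin: centre of the underside.
- jar: Small jar with a steel cap, 36 mm across, 50 mm tall, standing near the middle of the bench; bystander. Origin: centre of the underside.
- cup: White ceramic cup, 66 mm across, 80 mm tall; bystander. Origin: centre of the underside.
- brush: Brush 160 mm long lying on the bench; bystander.
Mind the look-alikes: they are no part of the job. Of the things that look like the seesaw, the smaller one is meant. What is shaped like the base but blue is not meant.

How it is judged:
At the end, for the whole second after the job is handed in: The seesaw rests on the fulcrum's crown: level within 0.05 rad, underside at crown height within 4 mm, along the base's x within 0.2 rad (either way round), its middle within 15 mm of the crown's centre across (base y) and 60 mm along, still and released (angle between seesaw's own z axis and vertical below 0.05 rad and z of seesaw in the frame of crown between -0.004 and 0.004 m and y of seesaw in the frame of crown between -0.015 and 0.015 m and x of seesaw in the frame of crown between -0.06 and 0.06 m and angle between the x axis of seesaw and the x axis of base, either way round below 0.2 rad and contact force between seesaw and base above 0.5 N and linear speed of seesaw below 0.02 m/s and angular speed of seesaw below 0.2 rad/s); the robot touches nothing.
It fails at once if the seesaw is slammed on the fulcrum or base (over 40 N) (contact force between seesaw and base above 40 N).
It fails at once if a bystander is shifted by more than 20 mm (distance of any of carousel, globe, blank, jar, cup, brush from where it was at the start of the episode above 0.02 m).
It also fails if it takes over 72 s, if anything falls off the work surface, if the arm or the gripper's body presses on something with over 40 N, if the wrist force passes 120 N, or if a joint passes its speed limit or range.

## Working session

There is one attempt and no reset: what is moved stays moved. The work goes in short steps, Python scripts to look and compute and a tool call to move; the robot and the scene stay as the last step left them, time stands still between calls to the robot, and variables do not carry over. Pictures are saved under pics/ and viewed, at most 10 in all, crops included, and the job is handed in when it is done.

Besides the shell and the picture viewer there is one more tool, called after "Call:" by a JSON object that holds its "fn" and its "kwargs", one argument or row to a line. servo_tool: Moves the arm, as the interface text tells. Its arguments: {"type":"object","properties":{"moves":{"type":"array","items":{"type":"object","properties":{"jaw":{"type":"number"},"dx":{"type":"number"},"dy":{"type":"number"},"dz":{"type":"number"},"roll":{"type":"number"}}}},"newtons":{"type":"number"}},"required":["moves"]}

```bash
mkdir -p pics; python3 - <<'E'
from station import *
import cv2,numpy as np
for n in("scene","top"):
    p,d=grab_frame(n); np.save(f"pics/{n}_d.npy",d); cv2.imwrite(f"pics/{n}0.png",p[:,:,::-1])
    c=calibration(n); print(n,c)
s=get_state();print({k:np.round(v,3) for k,v in s.items()})
E
```

```text
scene {'intrinsics': array([[390.08130921,   0.        , 320.77014077],
       [  0.        , 390.08130921, 201.59777049],
       [  0.        ,   0.        ,   1.        ]]), 'R': array([[-0.38877384,  0.92130687, -0.00696764],
       [ 0.69760095,  0.28941734, -0.65543155],
       [-0.60183704, -0.25967528, -0.75522244]]), 't': array([ 0.22963215, -0.30331477,  1.71154156])}
top {'intrinsics': array([[484.77315596,   0.        , 318.55373067],
       [  0.        , 484.77315596, 205.31840502],
       [  0.        ,   0.        ,   1.        ]]), 'R': array([[-0.02033562, -0.99979042,  0.00236219],
       [-0.98011412,  0.01946883, -0.19747726],
       [ 0.19738989, -0.00633104, -0.98030462]]), 't': array([-0.00697863,  0.52903012,  1.71817531])}
{'t': np.float64(0.1), 'q': array([-0.844,  0.359,  0.011, -0.   , -1.224, -0.288]), 'qd': array([-0.002, -0.003,  0.002, -0.   , -0.002,  0.001]), 'joint_efforts': array([-0.0000e+00, -5.8416e+01,  2.9375e+01,  7.0160e+00,  1.0000e-02,
       -0.0000e+00]), 'eef_pos': array([ 0.287, -0.611,  0.226]), 'ee_rot': array([ 3.14 , -0.   , -2.703]), 'force': array([ 0.339, -0.658, -0.152]), 'moment': array([ 0.004,  0.014, -0.014]), 'gripper_force': np.float64(0.0), 'width': np.float64(0.088)}
```

View pics/top0.png

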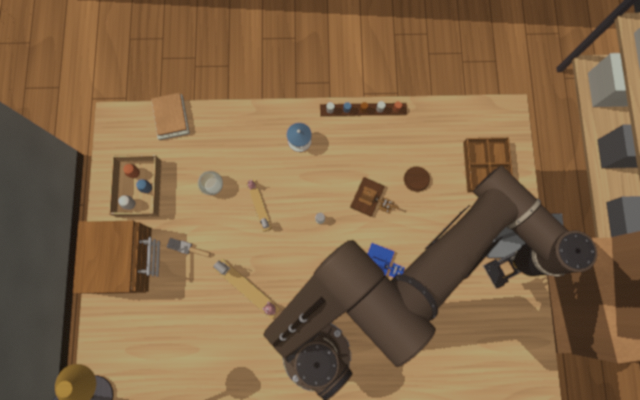

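View pics/scene0.png

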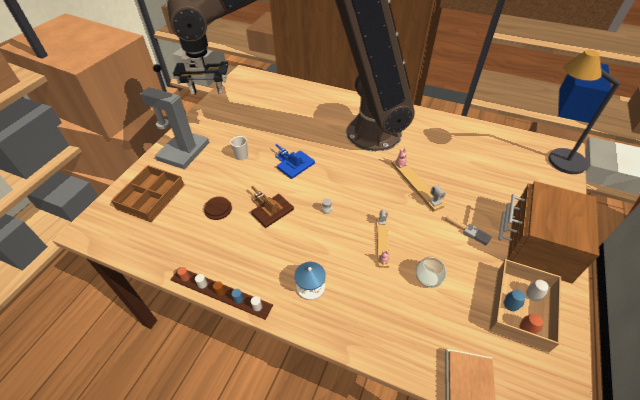

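Top view: the seesaw-like things are the small plank at (259,205) and the larger one at (245,285). The base-like things are the brown base at (368,197) and the blue one at (380,258). In the scene view, the small plank is at (382,240), the larger at (418,185), the brown base at (272,208) and the blue one at (295,162). I choose the small plank and the brown base, and will check them in a close crop.

```bash
cat > h.py <<'E'
import cv2,numpy as np
from station import *
def ray(n,uv,z):
    c=calibration(n);K,R,t=c["intrinsics"],c["R"],c["t"]
    C=-R.T@t; d=R.T@np.linalg.solve(K,np.r_[uv,1.]); return C+d*(z-C[2])/d[2]
def two(a,b):
    A=[];B=[]
    for n,(u,v) in(("top",a),("scene",b)):
        c=calibration(n);P=c["intrinsics"]@np.c_[c["R"],c["t"]]
        for r in(u*P[2]-P[0],v*P[2]-P[1]):A.append(r[:3]);B.append(-r[3])
    return np.linalg.lstsq(np.array(A),np.array(B),rcond=None)[0]
def px(n,X):
    c=calibration(n);p=c["intrinsics"]@(c["R"]@np.array(X)+c["t"]);return p[:2]/p[2]
def cloud(n,d):
    c=calibration(n);v,u=np.mgrid[:400,:640]
    r=np.stack([u,v,np.ones_like(u)],-1)@np.linalg.inv(c["intrinsics"]).T*d[...,None]
    return (r-c["t"])@c["R"]
def crop(im,x,y,w,h,s): return cv2.resize(im[y:y+h,x:x+w],None,fx=s,fy=s,interpolation=cv2.INTER_CUBIC)
E
python3 - <<'E'
from h import *
t=cv2.imread("pics/top0.png");s=cv2.imread("pics/scene0.png")
a=np.hstack([crop(t,230,170,60,75,6.4)[:480],crop(t,340,165,65,75,6.4)[:480]])
b=np.hstack([crop(s,350,195,60,75,6.4)[:480],crop(s,240,175,65,75,6.4)[:480]])
print(a.shape);cv2.imwrite("pics/ct.png",cv2.resize(a,(800,480)));cv2.imwrite("pics/cs.png",cv2.resize(b,(800,480)))
hs=cv2.cvtColor(s,cv2.COLOR_BGR2HSV);ht=cv2.cvtColor(t,cv2.COLOR_BGR2HSV)
for n,h,(x,y,w,hh) in(("top",ht,(230,170,60,75)),("scene",hs,(350,195,60,80))):
    P=cloud(n,np.load(f"pics/{n}_d.npy"))[y:y+hh,x:x+w];z=P[...,2]
    print(n,"plank z median",np.median(z[(z>.006)&(z<.02)]))
    for nm,m in(("plank",(z>.007)&(z<.018)),("tall",z>.025)):
        nn,L,st,ce=cv2.connectedComponentsWithStats(m.astype(np.uint8))
        for i in range(1,nn):
            if st[i,4]>12: q=P[L==i];print(nm,st[i,4],ce[i]+[x,y],q.mean(0).round(4),q.min(0).round(3),q.max(0).round(3))
for n,(x,y,w,hh) in(("top",(335,165,70,65)),("scene",(235,175,65,60))):
    P=cloud(n,np.load(f"pics/{n}_d.npy"))[y:y+hh,x:x+w];z=P[...,2]
    for nm,m in(("base",(z>.013)&(z<.023)),("crown",(z>.052))):
        nn,L,st,ce=cv2.connectedComponentsWithStats(m.astype(np.uint8))
        for i in range(1,nn):
            if st[i,4]>5:
                q=P[L==i];print(n,nm,st[i,4],ce[i]+[x,y],q.mean(0).round(4),q.min(0).round(3),q.max(0).round(3),cv2.minAreaRect((q[:,:2]*1000).astype(np.float32)))
E
```

```text
(480, 800, 3)
top plank z median 0.00903742329787228
plank 291 [259.05154639 206.26460481] [0.5379 0.2045 0.0125] [0.444 0.16  0.007] [0.625 0.247 0.018]
tall 53 [250.67924528 183.98113208] [0.6156 0.2317 0.0459] [0.601 0.22  0.026] [0.631 0.244 0.078]
tall 61 [263.98360656 222.67213115] [0.4677 0.181  0.0576] [0.452 0.167 0.028] [0.484 0.196 0.071]
scene plank z median 0.011988755455779163
plank 382 [381.87958115 240.04188482] [0.5457 0.2056 0.0121] [0.45  0.161 0.007] [0.647 0.254 0.018]
tall 73 [382.46575342 214.97260274] [0.4874 0.1835 0.0679] [0.454 0.167 0.034] [1.331 0.321 1.095]
tall 73 [383.76712329 256.31506849] [0.6284 0.2335 0.0438] [0.617 0.221 0.026] [0.637 0.245 0.07 ]
top base 482 [366.82572614 196.4626556 ] [ 0.5661 -0.1991  0.0184] [ 0.491 -0.266  0.013] [ 0.641 -0.135  0.023] ((566.8060302734375, -199.8509521484375), (89.83647155761719, 131.2200927734375), 64.7162857055664)
top crown 78 [368.02564103 194.07692308] [ 0.5657 -0.1993  0.0598] [ 0.548 -0.221  0.052] [ 0.585 -0.177  0.07 ] ((565.7265625, -198.99362182617188), (42.4026985168457, 25.89218521118164), 61.74
[... 153 characters left out ...]
3249053955078), (4.050234317779541, 15.476899147033691), 31.65386962890625)
scene base 522 [271.67049808 210.32950192] [ 0.5776 -0.1966  0.0179] [ 0.496 -0.267  0.013] [ 0.646 -0.134  0.023] ((570.80078125, -200.6846923828125), (91.96276092529297, 128.84063720703125), 64.80670166015625)
scene base 8 [257.25  198.875] [ 0.5491 -0.2717  0.0171] [ 0.543 -0.285  0.014] [ 0.555 -0.26   0.022] ((548.553955078125, -272.4970703125), (27.37394142150879, 1.212613821029663), 62.77800369262695)
scene crown 69 [270.37681159 201.75362319] [ 0.5831 -0.1929  0.0723] [ 0.556 -0.225  0.052] [1.331 0.321 1.095] ((936.3024291992188, 60.666717529296875), (944.484130859375, 36.017608642578125), 35.56241989135742)
```

View pics/ct.png

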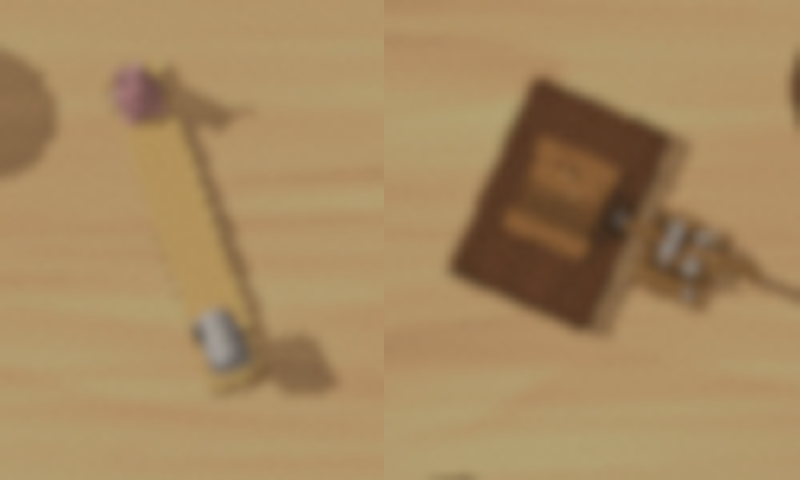

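View pics/cs.png

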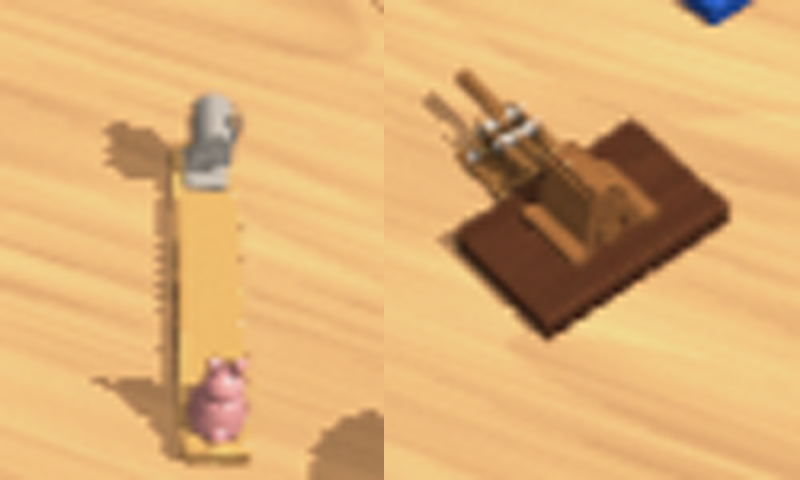

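The crops confirm the choice: a small plank with a pink rabbit and a grey mailbox, and a dark brown base with a fulcrum and bronze clamp. Next I refine the numbers using both views.

```bash
python3 - <<'E'
from h import *
for n,(x,y,w,hh),(bx,by,bw,bh) in(("top",(232,170,50,70),(335,165,70,65)),("scene",(355,200,50,75),(235,175,65,60))):
    D=cloud(n,np.load(f"pics/{n}_d.npy"));im=cv2.imread(f"pics/{n}0.png");H=cv2.cvtColor(im,cv2.COLOR_BGR2HSV)
    P=D[y:y+hh,x:x+w].reshape(-1,3);P=P[P[:,2]<.1]
    t=P[P[:,2]>.026];a=t[t[:,0]>.54];b=t[t[:,0]<.54]
    for q in(a,b): print(n,"rider mid-extent",((q.min(0)+q.max(0))/2).round(4),"top z",q[:,2].max().round(3))
    p=P[(P[:,2]>.008)&(P[:,2]<.016)];print("plank rect",cv2.minAreaRect((p[:,:2]*1000).astype(np.float32)),np.median(p[:,2]))
    # base colour mask: dark
    Q=D[by:by+bh,bx:bx+bw];sub=H[by:by+bh,bx:bx+bw]
    m=((sub[...,2]<125)).astype(np.uint8)
    m=cv2.morphologyEx(m,cv2.MORPH_OPEN,np.ones((3,3)))
    c=max(cv2.findContours(m,0,2)[0],key=cv2.contourArea)[:,0]+[bx,by]
    g=np.array([ray(n,u,.018)[:2] for u in c.astype(float)]);print("base colour rect",cv2.minAreaRect((g*1000).astype(np.float32)))
    R=Q.reshape(-1,3);k=R[(R[:,2]>.055)&(R[:,2]<.065)&(R[:,0]<.7)]
    yw=np.deg2rad(-25.3);U=np.array([[np.cos(yw),np.sin(yw)],[-np.sin(yw),np.cos(yw)]])
    l=(k[:,:2]-[.567,-.1995])@U.T*1000
    print("crown local x",np.percentile(l[:,0],[2,50,98]).round(1),"y",np.percentile(l[:,1],[2,50,98]).round(1),"z",np.median(k[:,2]).round(4),len(k))
E
```

```text
top rider mid-extent [0.6161 0.2309 0.0527] top z 0.078
top rider mid-extent [0.4683 0.1818 0.0494] top z 0.071
plank rect ((545.1226196289062, 218.10064697265625), (181.8147735595703, 260.09332275390625), 88.93373107910156) 0.01081190518641599
base colour rect ((554.297119140625, -225.64923095703125), (143.49215698242188, 128.37786865234375), 64.83065795898438)
crown local x [-9.8  0.1 10.7] y [-21.2   0.9  20.9] z 0.0595 49
scene rider mid-extent [0.6271 0.2331 0.0481] top z 0.07
scene rider mid-extent [0.472  0.1812 0.0492] top z 0.065
plank rect ((548.4315795898438, 207.366455078125), (202.80178833007812, 34.27928924560547), 18.91779136657715) 0.01207732101181257
base colour rect ((566.8219604492188, -214.259033203125), (135.53427124023438, 130.171875), 64.50216674804688)
crown local x [-6.4  3.6 14.6] y [-20.6   0.2  23.9] z 0.0584 52
```

Call:
{"fn": "servo_tool", "kwargs": {
  "moves": [
    {"dx": 0.0145,"dy": 0.0455,"jaw": 1},
    {"dx": 0.0145,"dy": 0.0455,"jaw": 1},
    {"dx": 0.0145,"dy": 0.0455,"jaw": 1},
    {"dx": 0.0145,"dy": 0.0455,"jaw": 1},
    {"dx": 0.0145,"dy": 0.0455,"jaw": 1},
    {"dx": 0.0145,"dy": 0.0455,"jaw": 1},
    {"dx": 0.0145,"dy": 0.0455,"jaw": 1},
    {"dx": 0.0145,"dy": 0.0455,"jaw": 1},
    {"dx": 0.0145,"dy": 0.0455,"jaw": 1},
    {"dx": 0.0145,"dy": 0.0455,"jaw": 1}
  ]
}}

```text
$.moves[0]: bad value
```

Call:
{"fn": "servo_tool", "kwargs": {
  "moves": [
    {"dx": 0.0145,"dy": 0.0455,"roll": -6.2},
    {"dx": 0.0145,"dy": 0.0455},
    {"dx": 0.0145,"dy": 0.0455},
    {"dx": 0.0145,"dy": 0.0455},
    {"dx": 0.0145,"dy": 0.0455},
    {"dx": 0.0145,"dy": 0.0455},
    {"dx": 0.0145,"dy": 0.0455},
    {"dx": 0.0145,"dy": 0.0455},
    {},
    {}
  ]
}}

```text
$.moves[0]: bad value
```

Call:
{"fn": "servo_tool", "kwargs": {
  "moves": [
    {"dx": 0.0145,"dy": 0.0455,"dz": 0,"roll": 0,"jaw": 1},
    {"dx": 0.0145,"dy": 0.0455,"dz": 0,"roll": 0,"jaw": 1},
    {"dx": 0.0145,"dy": 0.0455,"dz": 0,"roll": 0,"jaw": 1},
    {"dx": 0.0145,"dy": 0.0455,"dz": 0,"roll": 0,"jaw": 1},
    {"dx": 0.0145,"dy": 0.0455,"dz": 0,"roll": 0,"jaw": 1},
    {"dx": 0.0145,"dy": 0.0455,"dz": 0,"roll": 0,"jaw": 1},
    {"dx": 0.0145,"dy": 0.0455,"dz": 0,"roll": 0,"jaw": 1},
    {"dx": 0.0145,"dy": 0.0455,"dz": 0,"roll": 0,"jaw": 1},
    {"dx": 0.0145,"dy": 0.0455,"dz": 0,"roll": 0,"jaw": 1},
    {"dx": 0.0145,"dy": 0.0455,"dz": 0,"roll": 0,"jaw": 1}
  ]
}}

```text
t: 1.35
eef_pos: [0.4318, -0.1545, 0.2265]
ee_rot: [3.142, 0.0, -2.703]
force: [0.2, -0.9, 0.6]
width: 0.0875
gripper_force: 0.0
```

Call:
{"fn": "servo_tool", "kwargs": {
  "moves": [
    {"dx": 0.0144,"dy": 0.0452,"dz": 0,"roll": -3.1,"jaw": 1},
    {"dx": 0.0144,"dy": 0.0452,"dz": 0,"roll": -3.1,"jaw": 1},
    {"dx": 0.0144,"dy": 0.0452,"dz": 0,"roll": 0,"jaw": 1},
    {"dx": 0.0144,"dy": 0.0452,"dz": 0,"roll": 0,"jaw": 1},
    {"dx": 0.0144,"dy": 0.0452,"dz": 0,"roll": 0,"jaw": 1},
    {"dx": 0.0144,"dy": 0.0452,"dz": 0,"roll": 0,"jaw": 1},
    {"dx": 0.0144,"dy": 0.0452,"dz": 0,"roll": 0,"jaw": 1},
    {"dx": 0.0144,"dy": 0.0452,"dz": 0,"roll": 0,"jaw": 1},
    {"dx": 0,"dy": 0,"dz": -0.05,"roll": 0,"jaw": 1},
    {"dx": 0,"dy": 0,"dz": -0.05,"roll": 0,"jaw": 1}
  ]
}}

```text
t: 2.6
eef_pos: [0.5469, 0.2064, 0.1252]
ee_rot: [3.141, 0.001, -2.81]
force: [0.3, 0.9, -0.2]
width: 0.0873
gripper_force: 0.0
```

Call:
{"fn": "servo_tool", "kwargs": {
  "moves": [
    {"dx": 0,"dy": 0,"dz": -0.04,"roll": 0,"jaw": 1},
    {"dx": 0,"dy": 0,"dz": -0.035,"roll": 0,"jaw": 1},
    {"dx": 0,"dy": 0,"dz": -0.03,"roll": 0,"jaw": 1},
    {"dx": 0,"dy": 0,"dz": -0.01,"roll": 0,"jaw": 1},
    {"dx": 0,"dy": 0,"dz": -0.006,"roll": 0,"jaw": 1},
    {"dx": 0,"dy": 0,"dz": 0,"roll": 0,"jaw": 1},
    {"dx": 0,"dy": 0,"dz": 0,"roll": 0,"jaw": 0.3},
    {"dx": 0,"dy": 0,"dz": 0,"roll": 0,"jaw": 0.3},
    {"dx": 0,"dy": 0,"dz": 0,"roll": 0,"jaw": 0.3},
    {"dx": 0,"dy": 0,"dz": 0,"roll": 0,"jaw": 0.3}
  ],
  "newtons": 50
}}

```text
t: 3.85
eef_pos: [0.547, 0.2056, 0.0058]
ee_rot: [3.141, 0.0, -2.811]
force: [0.1, -0.1, -0.2]
width: 0.0532
gripper_force: 0.0
```

```bash
python3 -c "
from station import *
s=get_state();print(s['force'],s['moment'],s['width'],s['gripper_force'],s['eef_pos'])"
```

```text
[ 0.09986925 -0.12596674 -0.15443138] [-0.01698255 -0.02340337  0.01164995] 0.05320697401405374 0.0 [0.54703121 0.20561067 0.00579243]
```

Call:
{"fn": "servo_tool", "kwargs": {
  "moves": [
    {"dx": 0,"dy": 0,"dz": -0.0015,"roll": 0,"jaw": 0.3},
    {"dx": 0,"dy": 0,"dz": 0,"roll": 0,"jaw": 0.2},
    {"dx": 0,"dy": 0,"dz": 0,"roll": 0,"jaw": 0.2},
    {"dx": 0,"dy": 0,"dz": 0,"roll": 0,"jaw": 0.2},
    {"dx": 0,"dy": 0,"dz": 0,"roll": 0,"jaw": 0.2},
    {"dx": 0,"dy": 0,"dz": 0,"roll": 0,"jaw": 0.2},
    {"dx": 0,"dy": 0,"dz": 0.005,"roll": 0,"jaw": 0.2},
    {"dx": 0,"dy": 0,"dz": 0.005,"roll": 0,"jaw": 0.2},
    {"dx": 0,"dy": 0,"dz": 0,"roll": 0,"jaw": 0.2},
    {"dx": 0,"dy": 0,"dz": 0,"roll": 0,"jaw": 0.2}
  ],
  "newtons": 50
}}

```text
t: 5.1
eef_pos: [0.5469, 0.2055, 0.0141]
ee_rot: [3.142, 0.0, -2.811]
force: [-0.4, 0.1, -3.3]
width: 0.0335
gripper_force: 50.0
```

```bash
cat > m.py <<'E'
from h import *
s=get_state()
F=[];M=[]
for i in range(4):
    p,d=grab_frame("top" if i%2 else "scene"); s=get_state();F.append(s['force']);M.append(s['moment'])
    cv2.imwrite(f"pics/{'top' if i%2 else 'scene'}_now.png",p[:,:,::-1]);np.save(f"pics/{'top' if i%2 else 'scene'}_now.npy",d)
F=np.array(F);M=np.array(M);print(F.mean(0),F.std(0),M.mean(0),M.std(0),s['width'],s['gripper_force'],s['eef_pos'],s['t'])
y=s['ee_rot'][2]+np.pi;ax=np.array([np.cos(y),np.sin(y)]);ay=np.array([-ax[1],ax[0]])
f,m=F.mean(0),M.mean(0)
print("weight",-f[2],"moment about closing axis",m[:2]@ay,"about long axis",m[:2]@ax,"com offset along +x of plank",(m[:2]@ay)/-f[2],"yaw",np.rad2deg(y))
E
python3 m.py
```

```text
[ 0.06101365 -0.23981966 -3.47830911] [0.47617178 0.24935278 0.01711791] [-0.01728371  0.05713177 -0.00235688] [0.01365423 0.03593121 0.02523072] 0.0334876875430575 49.99683201313019 [0.54685051 0.20546695 0.01393252] 5.3
weight 3.478309109400471 moment about closing axis 0.059648612182667045 about long axis 0.0021929637709685486 com offset along +x of plank 0.01714873816747937 yaw 18.937318914304715
```

Call:
{"fn": "servo_tool", "kwargs": {
  "moves": [
    {"dx": 0,"dy": 0,"dz": 0.005,"roll": 0,"jaw": 0.2},
    {"dx": 0,"dy": 0,"dz": 0.01,"roll": 0,"jaw": 0.2},
    {"dx": 0,"dy": 0,"dz": 0.01,"roll": 0,"jaw": 0.2},
    {"dx": 0,"dy": 0,"dz": 0.005,"roll": 0,"jaw": 0.2},
    {"dx": 0,"dy": 0,"dz": 0,"roll": 0,"jaw": 0.2},
    {"dx": 0,"dy": 0,"dz": 0,"roll": 0,"jaw": 0.2},
    {"dx": 0,"dy": 0,"dz": 0,"roll": 0,"jaw": 0.2},
    {"dx": 0,"dy": 0,"dz": 0,"roll": 0,"jaw": 0.2},
    {"dx": 0,"dy": 0,"dz": 0,"roll": 0,"jaw": 0.2},
    {"dx": 0,"dy": 0,"dz": 0,"roll": 0,"jaw": 0.2}
  ]
}}

```text
t: 6.55
eef_pos: [0.5469, 0.2055, 0.044]
ee_rot: [-3.142, -0.0, -2.811]
force: [-0.6, -0.1, -4.1]
width: 0.0331
gripper_force: 50.0
```

```bash
sed -i 's/range(4)/range(16)/' m.py; python3 m.py; python3 - <<'E'
from h import *
s=cv2.imread("pics/scene_now.png");cv2.imwrite("pics/c1.png",crop(s,310,160,130,110,5))
E
```

```text
[-0.10061847  0.03582604 -3.38445925] [0.42799067 0.46336035 0.45434643] [-0.03496828  0.09445316  0.00186482] [0.02662587 0.02459926 0.02691684] 0.033639720396477 49.99681234359741 [0.54695101 0.20557366 0.04404599] 7.35
weight 3.384459247127018 moment about closing axis 0.10068941603082984 about long axis -0.002412927740287632 com offset along +x of plank 0.029750518082409336 yaw 18.94269083517668
```

View pics/c1.png

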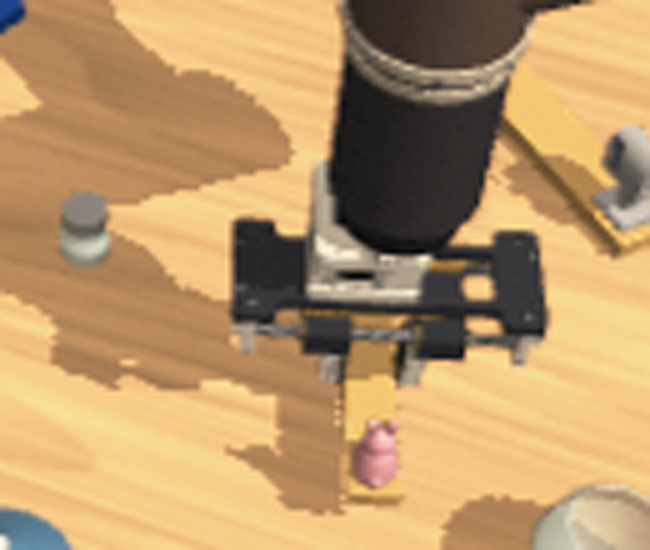

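Call:
{"fn": "servo_tool", "kwargs": {
  "moves": [
    {"dx": 0,"dy": 0,"dz": -0.01,"roll": 0,"jaw": 0.2},
    {"dx": 0,"dy": 0,"dz": -0.01,"roll": 0,"jaw": 0.2},
    {"dx": 0,"dy": 0,"dz": -0.008,"roll": 0,"jaw": 0.2},
    {"dx": 0,"dy": 0,"dz": -0.006,"roll": 0,"jaw": 0.2},
    {"dx": 0,"dy": 0,"dz": -0.005,"roll": 0,"jaw": 0.2},
    {"dx": 0,"dy": 0,"dz": 0,"roll": 0,"jaw": 0.2},
    {"dx": 0,"dy": 0,"dz": 0,"roll": 0,"jaw": 0.6},
    {"dx": 0,"dy": 0,"dz": 0,"roll": 0,"jaw": 0.6},
    {"dx": 0,"dy": 0,"dz": 0.01,"roll": 0,"jaw": 0.6},
    {"dx": 0,"dy": 0,"dz": 0.015,"roll": 0,"jaw": 0.6}
  ]
}}

```text
t: 8.6
eef_pos: [0.547, 0.2056, 0.0311]
ee_rot: [-3.141, 0.0, -2.811]
force: [0.3, -0.3, 0.4]
width: 0.0528
gripper_force: 0.0
```

Call:
{"fn": "servo_tool", "kwargs": {
  "moves": [
    {"dx": 0.0137,"dy": 0.0047,"dz": 0,"roll": 0,"jaw": 0.6},
    {"dx": 0.0137,"dy": 0.0047,"dz": 0,"roll": 0,"jaw": 0.6},
    {"dx": 0,"dy": 0,"dz": -0.012,"roll": 0,"jaw": 0.6},
    {"dx": 0,"dy": 0,"dz": -0.008,"roll": 0,"jaw": 0.6},
    {"dx": 0,"dy": 0,"dz": -0.005,"roll": 0,"jaw": 0.6},
    {"dx": 0,"dy": 0,"dz": 0,"roll": 0,"jaw": 0.2},
    {"dx": 0,"dy": 0,"dz": 0,"roll": 0,"jaw": 0.2},
    {"dx": 0,"dy": 0,"dz": 0,"roll": 0,"jaw": 0.2},
    {"dx": 0,"dy": 0,"dz": 0,"roll": 0,"jaw": 0.2},
    {"dx": 0,"dy": 0,"dz": 0,"roll": 0,"jaw": 0.2}
  ]
}}

```text
t: 9.85
eef_pos: [0.5745, 0.2151, 0.0054]
ee_rot: [3.141, 0.0, -2.811]
force: [-0.8, 0.6, 1.1]
width: 0.0329
gripper_force: 50.0
```

Call:
{"fn": "servo_tool", "kwargs": {
  "moves": [
    {"dx": 0,"dy": 0,"dz": 0.005,"roll": 0,"jaw": 0.2},
    {"dx": 0,"dy": 0,"dz": 0.01,"roll": 0,"jaw": 0.2},
    {"dx": 0,"dy": 0,"dz": 0.01,"roll": 0,"jaw": 0.2},
    {"dx": 0,"dy": 0,"dz": 0.02,"roll": 0,"jaw": 0.2},
    {"dx": 0,"dy": 0,"dz": 0.02,"roll": 0,"jaw": 0.2},
    {"dx": 0,"dy": 0,"dz": 0.03,"roll": 0,"jaw": 0.2},
    {"dx": 0,"dy": 0,"dz": 0.03,"roll": 0,"jaw": 0.2},
    {"dx": 0,"dy": 0,"dz": 0.025,"roll": 0,"jaw": 0.2},
    {"dx": 0,"dy": 0,"dz": 0,"roll": 0,"jaw": 0.2},
    {"dx": 0,"dy": 0,"dz": 0,"roll": 0,"jaw": 0.2}
  ]
}}

```text
t: 11.1
eef_pos: [0.5737, 0.2147, 0.1543]
ee_rot: [3.141, -0.001, -2.811]
force: [-0.2, 0.4, -4.2]
width: 0.0333
gripper_force: 50.0
```

```bash
python3 m.py
```

```text
[ 0.15169876 -0.09109552 -3.37998771] [0.50051162 0.42365328 0.61873997] [ 0.01332278 -0.01138524 -0.01356254] [0.02827229 0.0303946  0.02310776] 0.03342674148881792 49.99725043773651 [0.57435409 0.21495945 0.15507788] 11.9
weight 3.379987709871231 moment about closing axis -0.015093068473458105 about long axis 0.008906146653168988 com offset along +x of plank -0.004465421110668214 yaw 18.93971093487155
```

```bash
sed -i 's/range(16)/range(36)/' m.py; python3 m.py; python3 - <<'E'
from h import *
for n,b in(("scene",(340,150,80,100)),("top",(235,130,55,100))):
    im=cv2.imread(f"pics/{n}_now.png");H=cv2.cvtColor(im,cv2.COLOR_BGR2HSV);P=cloud(n,np.load(f"pics/{n}_now.npy"))
    x,y,w,h=b;P=P[y:y+h,x:x+w];H=H[y:y+h,x:x+w]
    m=((H[...,0]>165)|(H[...,0]<4))&(H[...,1]>50)&(H[...,2]>120)&(P[...,2]>.1)
    q=P[m];print(n,"rabbit",len(q),((q.min(0)+q.max(0))/2).round(4),q.min(0).round(3),q.max(0).round(3)) if m.any() else print(n,"none")
s=cv2.imread("pics/scene_now.png");cv2.imwrite("pics/c2.png",crop(s,310,120,130,130,4.5))
E
```

```text
[-0.04358345 -0.05174269 -3.56202942] [0.47230479 0.49778741 0.53127464] [ 0.00278843 -0.0093786   0.00220997] [0.03123654 0.02980781 0.02628641] 0.03291629172414935 49.99723255634308 [0.57434997 0.2149757  0.15505639] 13.7
weight 3.562029417612704 moment about closing axis -0.009775861558490848 about long axis -0.000407332968276039 com offset along +x of plank -0.0027444640154158794 yaw 18.944149957186927
scene rabbit 84 [0.6298 0.2329 0.1922] [0.62  0.221 0.169] [0.64  0.245 0.215]
top none
```

View pics/c2.png

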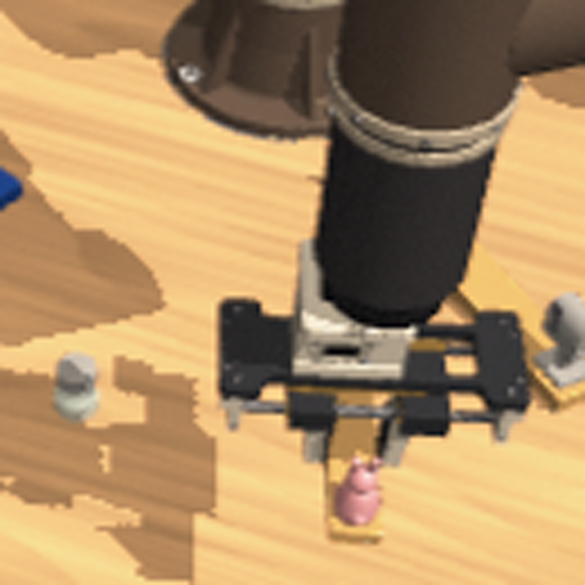

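Call:
{"fn": "servo_tool", "kwargs": {
  "moves": [
    {"dx": 0,"dy": -0.015,"dz": 0,"roll": -1.4,"jaw": 0.2},
    {"dx": 0,"dy": -0.028,"dz": 0,"roll": -2.8,"jaw": 0.2},
    {"dx": 0,"dy": -0.038,"dz": 0,"roll": -4,"jaw": 0.2},
    {"dx": 0,"dy": -0.038,"dz": 0,"roll": -4,"jaw": 0.2},
    {"dx": 0,"dy": -0.038,"dz": 0,"roll": -4,"jaw": 0.2},
    {"dx": 0,"dy": -0.038,"dz": 0,"roll": -4,"jaw": 0.2},
    {"dx": 0,"dy": -0.038,"dz": 0,"roll": -4,"jaw": 0.2},
    {"dx": 0,"dy": -0.038,"dz": 0,"roll": -4,"jaw": 0.2},
    {"dx": 0,"dy": -0.038,"dz": 0,"roll": -4,"jaw": 0.2},
    {"dx": 0,"dy": -0.038,"dz": 0,"roll": -4,"jaw": 0.2}
  ]
}}

```text
t: 14.95
eef_pos: [0.5739, -0.1339, 0.1552]
ee_rot: [-3.142, 0.0, 2.837]
force: [0.7, 0.1, -3.8]
width: 0.0332
gripper_force: 50.0
```

Call:
{"fn": "servo_tool", "kwargs": {
  "moves": [
    {"dx": 0,"dy": -0.03,"dz": 0,"roll": -4,"jaw": 0.2},
    {"dx": -0.0015,"dy": -0.025,"dz": 0,"roll": -3,"jaw": 0.2},
    {"dx": -0.001,"dy": -0.0145,"dz": 0,"roll": -1,"jaw": 0.2},
    {"dx": 0,"dy": 0,"dz": 0,"roll": 0,"jaw": 0.2},
    {"dx": 0,"dy": 0,"dz": -0.02,"roll": 0,"jaw": 0.2},
    {"dx": 0,"dy": 0,"dz": -0.02,"roll": 0,"jaw": 0.2},
    {"dx": 0,"dy": 0,"dz": -0.015,"roll": 0,"jaw": 0.2},
    {"dx": 0,"dy": 0,"dz": -0.01,"roll": 0,"jaw": 0.2},
    {"dx": 0,"dy": 0,"dz": 0,"roll": 0,"jaw": 0.2},
    {"dx": 0,"dy": 0,"dz": 0,"roll": 0,"jaw": 0.2}
  ]
}}

```text
t: 16.2
eef_pos: [0.5724, -0.2016, 0.0907]
ee_rot: [3.141, 0.001, 2.701]
force: [-0.4, -0.5, -4.0]
width: 0.0332
gripper_force: 50.0
```

```bash
sed -i 's/range(36)/range(16)/' m.py; python3 m.py; python3 - <<'E'
from h import *
s=cv2.imread("pics/scene_now.png");cv2.imwrite("pics/c3.png",crop(s,200,100,140,120,5))
E
```

```text
[-0.02924722 -0.04273678 -3.58297385] [0.39132697 0.4528661  0.57379123] [-0.05770888 -0.01800968 -0.00699142] [0.03052518 0.02327043 0.0264973 ] 0.033158591744309344 49.997230768203735 [ 0.57186926 -0.2015311   0.09003935] 17.0
weight 3.5829738499520154 moment about closing axis -0.040909442347074956 about long axis -0.044509338506563884 com offset along +x of plank -0.011417733999823312 yaw 334.7452468483448
```

View pics/c3.png

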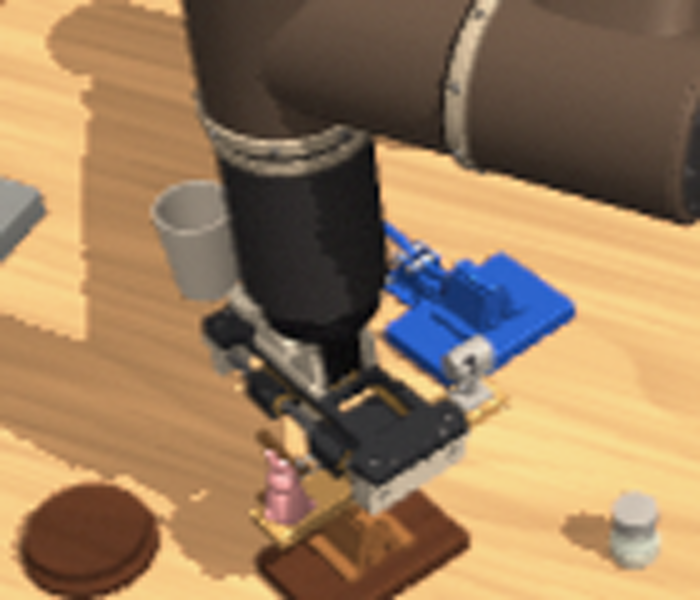

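```bash
python3 m.py
```

```text
[-0.061889   -0.07606909 -3.6229003 ] [0.48832223 0.5303973  0.50664629] [-0.06410208 -0.0299125  -0.00922375] [0.03360582 0.03495115 0.0282635 ] 0.033160082448322185 49.99725580215454 [ 0.57184641 -0.20153609  0.09007848] 17.8
weight 3.6229002954345026 moment about closing axis -0.05440620221354016 about long axis -0.045208401270134146 com offset along +x of plank -0.015017305963981849 yaw 334.74018473710964
```

Call:
{"fn": "servo_tool", "kwargs": {
  "moves": [
    {"dx": 0,"dy": 0,"dz": 0.01,"roll": 0,"jaw": 0.2},
    {"dx": 0,"dy": 0,"dz": 0.02,"roll": 0,"jaw": 0.2},
    {"dx": 0,"dy": 0,"dz": 0.02,"roll": 0,"jaw": 0.2},
    {"dx": 0,"dy": 0,"dz": 0.015,"roll": 0,"jaw": 0.2},
    {"dx": 0,"dy": 0,"dz": 0,"roll": 0,"jaw": 0.2},
    {"dx": 0,"dy": 0,"dz": 0,"roll": 0,"jaw": 0.2},
    {"dx": 0,"dy": 0,"dz": 0,"roll": 0,"jaw": 0.2},
    {"dx": 0,"dy": 0,"dz": 0,"roll": 0,"jaw": 0.2},
    {"dx": 0,"dy": 0,"dz": 0,"roll": 0,"jaw": 0.2},
    {"dx": 0,"dy": 0,"dz": 0,"roll": 0,"jaw": 0.2}
  ]
}}

```text
t: 19.05
eef_pos: [0.5718, -0.2015, 0.1549]
ee_rot: [-3.142, -0.0, 2.701]
force: [0.7, 0.4, -3.6]
width: 0.0329
gripper_force: 50.0
```

```bash
sed -i 's/range(16)/range(14)/' m.py; python3 m.py
```

```text
[ 0.11224999 -0.20889576 -3.47415524] [0.37767781 0.46914886 0.62700017] [-0.05826764 -0.02165629  0.00638172] [0.02502244 0.02575924 0.03045864] 0.033284389267401446 49.99719500541687 [ 0.57184604 -0.20154411  0.15504937] 19.75
weight 3.474155235570257 moment about closing axis -0.044449286778577936 about long axis -0.04345542680242706 com offset along +x of plank -0.012794271920690933 yaw 334.7407871765541
```

```bash
python3 - <<'E'
import numpy as np
W=3.5
def R(a):a=np.deg2rad(a);return np.array([[np.cos(a),-np.sin(a)],[np.sin(a),np.cos(a)]])
y0,y1,y2=-154.87,-161.06,154.74-360
A=[];b=[]
for y,m,d,w in((y1,(.0060,-.0100),0,52),(y1,(-.035,.0944),.029,16),(y2,(-.060,-.0235),0,46)):
    ay=R(y+180)@[0,1]
    A.append(np.sqrt(w)*np.c_[R(y-y0)-np.eye(2),W*ay]);b.append(np.sqrt(w)*(np.array(m)-W*d*ay))
A=np.vstack(A);b=np.hstack(b);x,r,_,_=np.linalg.lstsq(A,b,rcond=None)
C=np.linalg.inv(A.T@A)*.028**2
print(x,np.sqrt(np.diag(C)),(A@x-b)/.028)
E
```

```text
[ 0.04624861 -0.05037275 -0.00193626] [0.00709725 0.00480221 0.0011107 ] [-2.44700784e+00 -2.84093709e-01 -2.06591428e-01 -1.35691718e+00
  3.72647937e-01 -4.22755856e-04]
```

Call:
{"fn": "servo_tool", "kwargs": {
  "moves": [
    {"dx": 0,"dy": 0,"dz": -0.01,"roll": 0,"jaw": 0.2},
    {"dx": 0,"dy": 0,"dz": -0.02,"roll": 0,"jaw": 0.2},
    {"dx": 0,"dy": 0,"dz": -0.02,"roll": 0,"jaw": 0.2},
    {"dx": 0,"dy": 0,"dz": -0.02,"roll": 0,"jaw": 0.2},
    {"dx": 0,"dy": 0,"dz": -0.01,"roll": 0,"jaw": 0.2},
    {"dx": 0,"dy": 0,"dz": -0.004,"roll": 0,"jaw": 0.2},
    {"dx": 0,"dy": 0,"dz": -0.002,"roll": 0,"jaw": 0.2},
    {"dx": 0,"dy": 0,"dz": -0.001,"roll": 0,"jaw": 0.2},
    {"dx": 0,"dy": 0,"dz": 0,"roll": 0,"jaw": 0.2},
    {"dx": 0,"dy": 0,"dz": 0,"roll": 0,"jaw": 0.2}
  ]
}}

```text
t: 21.0
eef_pos: [0.572, -0.2016, 0.0684]
ee_rot: [3.141, 0.001, 2.701]
force: [-0.1, 1.6, -4.4]
width: 0.0331
gripper_force: 50.0
```

Call:
{"fn": "servo_tool", "kwargs": {
  "moves": [
    {"dx": 0,"dy": 0,"dz": -0.0005,"roll": 0,"jaw": 0.2},
    {"dx": 0,"dy": 0,"dz": -0.0005,"roll": 0,"jaw": 0.2},
    {"dx": 0,"dy": 0,"dz": -0.0005,"roll": 0,"jaw": 0.2},
    {"dx": 0,"dy": 0,"dz": 0,"roll": 0,"jaw": 0.2},
    {"dx": 0,"dy": 0,"dz": 0,"roll": 0,"jaw": 0.2},
    {"dx": 0,"dy": 0,"dz": 0,"roll": 0,"jaw": 0.2},
    {"dx": 0,"dy": 0,"dz": 0,"roll": 0,"jaw": 0.2},
    {"dx": 0,"dy": 0,"dz": 0,"roll": 0,"jaw": 0.2},
    {"dx": 0,"dy": 0,"dz": 0,"roll": 0,"jaw": 0.2},
    {"dx": 0,"dy": 0,"dz": 0,"roll": 0,"jaw": 0.2}
  ]
}}

```text
t: 22.25
eef_pos: [0.5718, -0.2015, 0.0666]
ee_rot: [-3.142, -0.0, 2.701]
force: [-0.4, -0.5, -3.3]
width: 0.0333
gripper_force: 50.0
```

Call:
{"fn": "servo_tool", "kwargs": {
  "moves": [
    {"dx": 0,"dy": 0,"dz": -0.0005,"roll": 0,"jaw": 0.2},
    {"dx": 0,"dy": 0,"dz": -0.0005,"roll": 0,"jaw": 0.2},
    {"dx": 0,"dy": 0,"dz": 0,"roll": 0,"jaw": 0.2},
    {"dx": 0,"dy": 0,"dz": 0,"roll": 0,"jaw": 0.2},
    {"dx": 0,"dy": 0,"dz": 0,"roll": 0,"jaw": 0.2},
    {"dx": 0,"dy": 0,"dz": 0,"roll": 0,"jaw": 0.2},
    {"dx": 0,"dy": 0,"dz": 0,"roll": 0,"jaw": 0.2},
    {"dx": 0,"dy": 0,"dz": 0,"roll": 0,"jaw": 0.2},
    {"dx": 0,"dy": 0,"dz": 0,"roll": 0,"jaw": 0.2},
    {"dx": 0,"dy": 0,"dz": 0,"roll": 0,"jaw": 0.2}
  ]
}}

```text
t: 23.5
eef_pos: [0.5718, -0.2015, 0.0656]
ee_rot: [3.142, -0.0, 2.701]
force: [-0.9, -0.1, -3.9]
width: 0.0331
gripper_force: 50.0
```

Call:
{"fn": "servo_tool", "kwargs": {
  "moves": [
    {"dx": 0,"dy": 0,"dz": -0.0005,"roll": 0,"jaw": 0.2},
    {"dx": 0,"dy": 0,"dz": 0,"roll": 0,"jaw": 0.2},
    {"dx": 0,"dy": 0,"dz": 0,"roll": 0,"jaw": 0.2},
    {"dx": 0,"dy": 0,"dz": 0,"roll": 0,"jaw": 0.2},
    {"dx": 0,"dy": 0,"dz": 0,"roll": 0,"jaw": 0.2},
    {"dx": 0,"dy": 0,"dz": 0,"roll": 0,"jaw": 0.2},
    {"dx": 0,"dy": 0,"dz": 0,"roll": 0,"jaw": 0.2},
    {"dx": 0,"dy": 0,"dz": 0,"roll": 0,"jaw": 0.2},
    {"dx": 0,"dy": 0,"dz": 0,"roll": 0,"jaw": 0.2},
    {"dx": 0,"dy": 0,"dz": 0,"roll": 0,"jaw": 0.2}
  ]
}}

```text
t: 24.75
eef_pos: [0.5719, -0.2016, 0.0653]
ee_rot: [3.142, 0.0, 2.701]
force: [-2.4, 2.9, 5.5]
width: 0.0333
gripper_force: 50.0
```

```bash
sed -i 's/range(14)/range(4)/' m.py; python3 m.py
```

```text
[-2.19433887  1.33262416  5.55459223] [0.4037378  0.17393474 0.51733392] [ 0.48802904  0.96624398 -0.02716422] [0.01960202 0.03130158 0.02886305] 0.0331501541725317 50.00003099441528 [ 0.57194633 -0.20158631  0.06531986] 24.95
weight -5.554592230872491 moment about closing axis 1.0821040224827267 about long axis 0.029166095476906646 com offset along +x of plank -0.1948125042317921 yaw 334.74656904487506
```

```bash
python3 - <<'E'
from h import *
ax=np.array([.9045,-.4265]);ay=np.array([.4265,.9045]);T=np.array([.5719,-.2016])
for n in("top","scene"):
    im=cv2.imread(f"pics/{n}0.png");H=cv2.cvtColor(im,cv2.COLOR_BGR2HSV);P=cloud(n,np.load(f"pics/{n}_d.npy"))
    ok=(P[...,2]>.025)&(P[...,2]<.075)
    L=np.stack([(P[...,:2]-T)@ax,(P[...,:2]-T)@ay],-1)*1000
    m=ok&(np.abs(L[...,0])<175)&(np.abs(L[...,1])<30)
    for lo in range(-175,175,25):
        k=m&(L[...,0]>=lo)&(L[...,0]<lo+25)
        if k.any(): print(n,lo,k.sum(),"zmax",P[k][:,2].max().round(3),"y",L[k][:,1].min().round(),L[k][:,1].max().round())
# plank now, tilt
P=cloud("scene",np.load("pics/scene_now.npy"))
L=np.stack([(P[...,:2]-T)@ax,(P[...,:2]-T)@ay],-1)*1000
for lo in range(-160,100,20):
    k=(np.abs(L[...,1])<14)&(L[...,0]>=lo)&(L[...,0]<lo+20)&(P[...,2]>.055)&(P[...,2]<.2)
    if k.any(): z=P[k][:,2];print("now",lo,k.sum(),np.percentile(z,[5,50,95]).round(3))
s=cv2.imread("pics/scene_now.png");cv2.imwrite("pics/c4.png",crop(s,220,130,130,110,6))
E
```

```text
top -75 6 zmax 0.027 y -24.0 14.0
top -50 19 zmax 0.038 y -21.0 23.0
top -25 104 zmax 0.07 y -28.0 25.0
top 0 34 zmax 0.067 y -25.0 22.0
top 25 7 zmax 0.031 y -29.0 27.0
top 50 3 zmax 0.029 y -27.0 20.0
scene -50 9 zmax 0.028 y -21.0 26.0
scene -25 55 zmax 0.063 y -24.0 24.0
scene 0 101 zmax 0.063 y -24.0 25.0
scene 25 2 zmax 0.026 y -13.0 -7.0
now -140 17 [0.07  0.097 0.122]
now -120 66 [0.072 0.102 0.125]
now -100 41 [0.073 0.105 0.123]
now -20 20 [0.168 0.18  0.195]
now 0 36 [0.067 0.074 0.19 ]
now 20 79 [0.069 0.15  0.19 ]
now 40 68 [0.073 0.101 0.126]
now 60 40 [0.066 0.074 0.094]
```

View pics/c4.png

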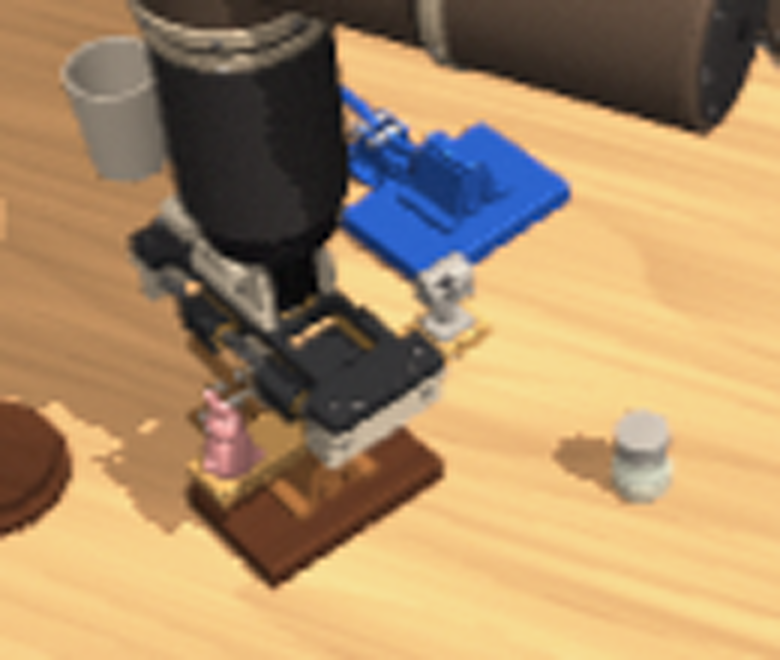

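Call:
{"fn": "servo_tool", "kwargs": {
  "moves": [
    {"dx": 0,"dy": 0,"dz": 0.0002,"roll": 0,"jaw": 0.2},
    {"dx": 0,"dy": 0,"dz": 0,"roll": 0,"jaw": 0.2},
    {"dx": 0,"dy": 0,"dz": 0,"roll": 0,"jaw": 0.2},
    {"dx": 0,"dy": 0,"dz": 0,"roll": 0,"jaw": 0.2},
    {"dx": 0,"dy": 0,"dz": 0,"roll": 0,"jaw": 0.2},
    {"dx": 0,"dy": 0,"dz": 0,"roll": 0,"jaw": 0.2},
    {"dx": 0,"dy": 0,"dz": 0,"roll": 0,"jaw": 0.2},
    {"dx": 0,"dy": 0,"dz": 0,"roll": 0,"jaw": 0.2},
    {"dx": 0,"dy": 0,"dz": 0,"roll": 0,"jaw": 0.2},
    {"dx": 0,"dy": 0,"dz": 0,"roll": 0,"jaw": 0.2}
  ],
  "newtons": 10
}}

```text
t: 26.2
eef_pos: [0.572, -0.2016, 0.0653]
ee_rot: [3.142, 0.0, 2.701]
force: [0.0, -0.9, 2.3]
width: 0.0339
gripper_force: 10.0
```

```bash
python3 m.py
```

```text
[ 0.36221237 -1.073103    1.47806334] [0.64589987 0.35833542 0.39716688] [-0.44405689 -0.1934258   0.0159496 ] [0.03059068 0.03842134 0.02629854] 0.03360476008279439 9.999840706586838 [ 0.5719673  -0.20158483  0.0652632 ] 26.4
weight -1.4780633410678616 moment about closing axis -0.3643937591178213 about long axis -0.31908816095859527 com offset along +x of plank 0.24653460308037708 yaw 334.74497117094296
```

Call:
{"fn": "servo_tool", "kwargs": {
  "moves": [
    {"dx": 0,"dy": 0,"dz": 0,"roll": 0,"jaw": 0.2},
    {"dx": 0,"dy": 0,"dz": 0,"roll": 0,"jaw": 0.2},
    {"dx": 0,"dy": 0,"dz": 0,"roll": 0,"jaw": 0.2},
    {"dx": 0,"dy": 0,"dz": 0,"roll": 0,"jaw": 0.2},
    {"dx": 0,"dy": 0,"dz": 0,"roll": 0,"jaw": 0.39},
    {"dx": 0,"dy": 0,"dz": 0,"roll": 0,"jaw": 0.4},
    {"dx": 0,"dy": 0,"dz": 0,"roll": 0,"jaw": 0.41},
    {"dx": 0,"dy": 0,"dz": 0,"roll": 0,"jaw": 0.42},
    {"dx": 0,"dy": 0,"dz": 0,"roll": 0,"jaw": 0.43},
    {"dx": 0,"dy": 0,"dz": 0,"roll": 0,"jaw": 0.43}
  ],
  "newtons": 3
}}

```text
t: 27.65
eef_pos: [0.5718, -0.2015, 0.0652]
ee_rot: [3.142, -0.0, 2.701]
force: [0.6, 0.5, 0.2]
width: 0.0377
gripper_force: 0.0
```

```bash
cat >t.py <<'E'
from h import *
# tilt and position from riders' colour tops in scene view
p,d=grab_frame("scene");im=p[:,:,::-1].copy();P=cloud("scene",d);H=cv2.cvtColor(im,cv2.COLOR_BGR2HSV)
cv2.imwrite("pics/scene_t.png",im)
ax=np.array([.9045,-.4265]);ay=np.array([.4265,.9045]);T=np.array([.569,-.2002])
L=np.stack([(P[...,:2]-T)@ax,(P[...,:2]-T)@ay],-1)*1000
for nm,lo,hi in(("mail",-135,-80),("rabbit",35,80)):
    k=(np.abs(L[...,1])<20)&(L[...,0]>lo)&(L[...,0]<hi)&(P[...,2]>.04)&(P[...,2]<.15)
    z=P[k][:,2];l=L[k];t=z>.09;print(nm,k.sum(),np.percentile(z,[2,50,98]).round(4),"high part x",np.percentile(l[t],[2,98],axis=0).round(1).tolist())
s=get_state();print(s['force'].round(2),s['width'],s['gripper_force'],s['t'])
E
python3 t.py
```

```text
mail 148 [0.0618 0.0908 0.1243] high part x [[-120.9, -8.3], [-89.4, 13.6]]
rabbit 154 [0.0603 0.0833 0.1304] high part x [[36.0, -7.1], [65.8, 14.1]]
[-0.49 -0.57  0.42] 0.037816431776644004 0.0 27.7
```

Call:
{"fn": "servo_tool", "kwargs": {
  "moves": [
    {"dx": 0,"dy": 0,"dz": 0,"roll": 0,"jaw": 0.5},
    {"dx": 0,"dy": 0,"dz": 0,"roll": 0,"jaw": 0.6},
    {"dx": 0,"dy": 0,"dz": 0,"roll": 0,"jaw": 0.7},
    {"dx": 0,"dy": 0,"dz": 0.005,"roll": 0,"jaw": 0.7},
    {"dx": 0,"dy": 0,"dz": 0.01,"roll": 0,"jaw": 0.7},
    {"dx": 0,"dy": 0,"dz": 0.02,"roll": 0,"jaw": 0.7},
    {"dx": 0,"dy": 0,"dz": 0.03,"roll": 0,"jaw": 0.7},
    {"dx": 0,"dy": 0,"dz": 0.04,"roll": 0,"jaw": 0.7},
    {"dx": 0,"dy": 0,"dz": 0.04,"roll": 0,"jaw": 0.7},
    {"dx": 0,"dy": 0,"dz": 0,"roll": 0,"jaw": 0.7}
  ]
}}

```text
t: 28.95
eef_pos: [0.5739, -0.202, 0.2151]
ee_rot: [3.139, 0.007, 2.701]
force: [-0.2, -0.4, -0.1]
width: 0.0617
gripper_force: 0.0
```

```bash
python3 t.py; sleep 0; python3 t.py; python3 - <<'E'
from h import *
s=cv2.imread("pics/scene_t.png");cv2.imwrite("pics/c5.png",crop(s,220,130,130,110,6))
E
```

```text
mail 171 [0.0625 0.078  0.122 ] high part x [[-120.9, -8.8], [-90.4, 13.0]]
rabbit 153 [0.0628 0.0829 0.125 ] high part x [[43.6, -6.6], [65.1, 11.6]]
[-0.35 -0.89 -0.6 ] 0.06140283115200862 0.0 29.0
mail 172 [0.0613 0.0774 0.1245] high part x [[-120.6, -7.3], [-90.0, 14.0]]
rabbit 152 [0.0615 0.0822 0.1262] high part x [[43.5, -6.7], [66.2, 13.2]]
[ 0.82  0.44 -0.61] 0.06140249036652116 0.0 29.05
```

View pics/c5.png

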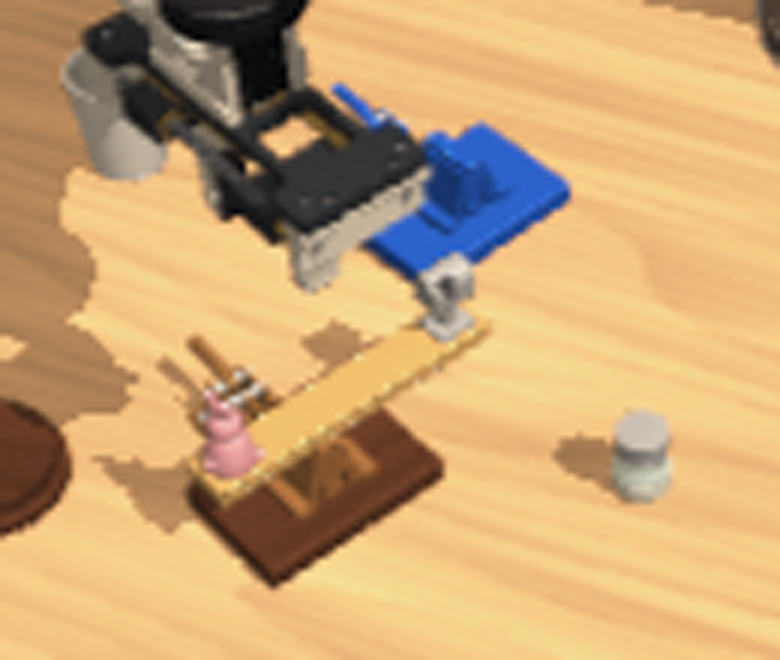

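The seesaw sits level on the crown with the gripper clear of it. The rabbit is at crop pixel (230,440) and the mailbox at (445,295).

```bash
python3 -c "
from station import *
print(job_done())"
```

```text
the job is handed in; nothing more can be done
None
```

The small seesaw was set on the fulcrum's crown, lengthwise with the base, and looked level on its own with the gripper clear; the job is handed in at about 29 s of the 72 s, and no verdict was returned.

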